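# Zero the bench tally counter by flicking its star wheel click by click

### The job

Zero the tally counter on the bench for the next batch: with a fingertip, flick its star wheel round clockwise (seen from above), one click at a time and letting it settle after each click, until the lug with the raised bar rests in its click pointing at the index post. Do not run past the post. Only push the lugs: do not lift or shift the counter, and leave the tin, the hex key set and the bottle beside it where they are.

Things in the scene. Friction and masses are not known exactly. Their poses are not given: they have to be found in the camera images.
- tally_counter: The tally counter: a heavy grey metal case (3.5 kg, rubber feet, loose on the bench), plate top 24 mm high, with a flat star wheel on an upright shaft above it. Origin on the bench below the wheel's axis; z up; its +x axis points from the wheel's axis to the index post, on the side far from the robot (yaw varies). The case reaches 97 mm to +x, 77 mm to -x, 75 mm to +y and -y.
- wheel_centre (a point): Point on the aluminium star wheel's upright axis, half-way up its lugs, 53 mm above the bench. Disc of 84 mm diameter with 8 straight lugs every 45 deg, 9 mm wide, round-tipped, reaching a radius of 70 mm; disc and lugs 14 mm thick (46 to 60 mm up). The space between and outside the lugs is free down to 45 mm above the bench, except at the index post. The hub rises to 70 mm.
- zero_lug (a point): Centre of the round tip end of the zero lug (at 70 mm radius, half-way up the lug); it turns with the wheel. This lug alone carries a raised bar along its top, 48 x 6.5 mm, 10 mm high (top 70 mm above the bench).
- index_post (a point): Top of the index post, a fixed upright steel pin 12 mm thick on the case, 83 mm from the wheel's axis, its tip 79 mm above the bench.
- tally_wheel (a joint): Wheel angle, rad: 0 with the zero lug at the index post; grows clockwise from above, counts on over turns, no stops. A spring catch holds it at each multiple of 0.785 (45 deg), lugs then at multiples of 45 deg from the post. Starts 2, 3 or 4 clicks before 0. About 4 N on a lug's end moves it; past 22.5 deg it snaps on to the next click and stays; released earlier it springs back.
- patch_tin_mid (a point): Centre of a flat red tin, 57 x 92 x 20 mm, lying loose in front of the counter on the robot's right; must stay where it is.
- hex_key_set_mid (a point): Centre of a folding hex key set, 30 x 90 x 22 mm, lying loose in front of the counter on the robot's left; must stay where it is.
- lube_bottle_mid (a point): A point on the axis of a small green bottle with a pointed red spout, 42 mm thick, 123 mm high, standing loose to the left of the counter, the point 50 mm above the bench; must stay where it is.
There are look-alikes about, which are no part of the job. There is more than one size of the tally_counter; the job needs the larger.

How it is judged:
By the outcome, as a careful person would: the job done as asked, in the order asked, and still so for the second after the job is handed in, with the robot touching nothing.
It also fails if it takes over 61 s, if anything falls off the work surface, if the arm or the gripper's body presses on something with over 40 N, if the wrist force passes 120 N, or if a joint passes its speed limit or range.

### The arm

A 6-joint arm with a two-finger parallel gripper is mounted at the origin on a cart in front of the work surface, level with it; the furniture and walls round the work are solid. World frame = base frame: x ahead of the robot, y to its left, z up, the work surface at z = 0. Lengths are in m, angles in rad, forces in N, time in s.
With the tool pointing down it reaches from about 0.25 to 0.725 m from the base axis. Payload 4 kg.
Tool frame: the origin (TCP) lies on the centre line of the jaws, within the pads' length; the fingertips stand 14 mm ahead of it and the grasp point (between the pads) lies 5 mm behind it; z points along the fingers, x is the direction in which the jaws open and shut, and the axes are right-handed (so a half turn about z gives the same grasp; the last joint's range is limited). The gripper opens to 85 mm and grips with 20 to 120 N. Pads are 22 mm wide; open, the fingers measure 114 mm over their backs; the gripper's body (76 mm by 85 mm) begins 54 mm behind the grasp point. The pads swing forward as they close: fully open they stand 13 mm farther back than shut.
Start: joints at [-1.126, 0.241, 0.005, 1.335, 0, 1.571], TCP at [0.215, -0.451, 0.245] pointing down, gripper open.
Joint ranges: [-2.72, 2.72], [-1.05, 1.87], [-1.09, 1.28], [-1.99, 2.15], [-1.42, 1.44], [-3.14, 3.14]. Speed limits (rad/s): [2.79, 2.79, 3.14, 3.14, 3.14, 3.14].

### API

Orientations are given as a unit quaternion [x, y, z, w].
In Python, from workcell import bot gives the robot as it stands.
- The arm moves only by the tool play_rows, never from a script. Its argument "motion" is a list of rows, each an object with "fingers": the closure, from -1 (fully open) to 1 (shut), so that 0 is half open; "translation": the shift along the tool's x, y, z in cm, a list of three; "roll": the turn about the tool's z in degrees. A call has 1 to 20 rows; each row is the pose to reach, as a shift and turn from the pose commanded when the call began, along the tool's axes at that moment; what a row does not reach only later rows make up. A row lasts 1/12 s, in which the tool goes at most 41.7 mm and 7.16 degrees, less where a joint would pass 70% of its speed; a pose out of reach is approached as far as the arm can. A call with a gripper value outside its range is refused whole. The fingers move at their own pace and stop on an object; the grip force is fixed at half the most. Time passes only in rows, so rows that repeat a pose let the fingers close. It gives the time, the measured TCP pose, the force and the opening at its end, in the units of the state.
- bot.get_obs(): the state, without advancing time (a new reading comes with each control period).
- bot.camera(name): name is "scene" or "side" or "wrist"; returns a dict with "pixels" (420x560x3 uint8, red, green, blue), "intrinsics" (3x3 intrinsics, pixels), "world_to_cam" (4x4, takes a point from world to camera coordinates). Camera axes: x right, y down, z forward; pixel columns grow to the right and rows downward; lengths in m; the calibration is good to about 2 mm. The wrist camera is an equidistant fisheye: a pixel r from the principal point sees the ray r / f radians off the axis. A picture is of the moment at which its call begins. There is no depth.
- bot.job_done(): hands the job in, once; it reports no verdict.
The state is a dict: "clock": time; "joint_pos": joint angles; "joint_vel": joint speeds; "tau": joint torques, N m; "eef_pos": TCP position; "tool_rot": TCP orientation; "ft_force": force on the tool from outside, world axes, zero at the start; "ft_torque": the same for the moment, N m; "grip_width": finger opening in m.
Only numpy, scipy, OpenCV 4.12 (cv2) and the standard library are available. Lean on these libraries where they do the work, as an engineer would, in place of code of your own. Each camera call takes 0.05 s, during which the arm holds its last target. There are 200 camera calls.

## Working session

There is one attempt and no reset: what is moved stays moved. The work goes in short steps, Python scripts to look and compute and a tool call to move; the robot and the scene stay as the last step left them, time stands still between calls to the robot, and variables do not carry over. Pictures are saved under pics/ and viewed, about 8 in all and at most 12, crops included, and the job is handed in when it is done.

Besides the shell and the picture viewer there is one more tool, called after "Emit:" as a command line: name --argument value ..., lists and objects as JSON in quotes. play_rows: Moves the arm, as the interface text tells. Its arguments: {"type":"object","properties":{"motion":{"type":"array","items":{"type":"object","properties":{"fingers":{"type":"number"},"translation":{"type":"array","items":{"type":"number"}},"roll":{"type":"number"}}}}},"required":["motion"]}

```bash
mkdir -p pics && cat > h.py <<'E'
import numpy as np, cv2
from workcell import bot
def shot(n,f):
    c=bot.camera(n); cv2.imwrite('pics/'+f+'.png',c['pixels'][:,:,::-1]); np.savez('pics/'+f+'.npz',**{k:np.array(v) for k,v in c.items()}); return c
def load(f): return dict(np.load('pics/'+f+'.npz'))
def ray(c,u,v,fish=False):
    K=c['intrinsics'];T=c['world_to_cam']
    x=(u-K[0,2])/K[0,0];y=(v-K[1,2])/K[1,1]
    if fish:
        r=np.hypot(x,y);s=np.sin(r)/max(r,1e-9);d=np.array([x*s,y*s,np.cos(r)])
    else: d=np.array([x,y,1.])
    R=T[:3,:3];return -R.T@T[:3,3],R.T@d
def onz(c,u,v,z,fish=False):
    o,d=ray(c,u,v,fish);return o+d*(z-o[2])/d[2]
def proj(c,p,fish=False):
    q=c['world_to_cam'][:3,:3]@np.array(p)+c['world_to_cam'][:3,3];K=c['intrinsics']
    if fish:
        t=np.arctan2(np.hypot(q[0],q[1]),q[2]);n=np.hypot(q[0],q[1])+1e-12;x,y=q[0]/n*t,q[1]/n*t
    else: x,y=q[:2]/q[2]
    return np.array([K[0,0]*x+K[0,2],K[1,1]*y+K[1,2]])
E
python3 - <<'E'
from h import *
a=shot('scene','s0');b=shot('side','d0');w=shot('wrist','w0')
for c in(a,b,w):print(c['intrinsics'].tolist(),(-c['world_to_cam'][:3,:3].T@c['world_to_cam'][:3,3]).round(3),c['world_to_cam'][2,:3].round(2))
o=bot.get_obs();print({k:np.round(v,4).tolist() for k,v in o.items()})
E
```

```text
[[389.2337489373854, 0.0, 281.130112867707], [0.0, 389.2337489373854, 205.3478423987679], [0.0, 0.0, 1.0]] [0.136 0.672 0.641] [ 0.44 -0.63 -0.64]
[[477.3390848860745, 0.0, 279.8876255459435], [0.0, 477.3390848860745, 210.13513894373426], [0.0, 0.0, 1.0]] [ 0.324 -0.546  0.552] [ 0.23  0.79 -0.56]
[[325.19226210127806, 0.0, 275.03183574831286], [0.0, 325.19226210127806, 209.7178017077519], [0.0, 0.0, 1.0]] [ 0.279 -0.422  0.374] [-0.25 -0.12 -0.96]
{'clock': 0.15, 'joint_pos': [-1.126, 0.2413, 0.004, 1.3352, -0.0, 1.5708], 'joint_vel': [-0.0001, -0.0026, 0.0037, -0.0, -0.001, -0.002], 'tau': [0.0004, -37.2636, 25.2638, 0.0124, 0.0, -0.0], 'eef_pos': [0.2149, -0.4509, 0.2446], 'tool_rot': [0.8457, -0.5337, -0.0007, -0.0004], 'ft_force': [0.4029, -0.2324, 0.5513], 'ft_torque': [-0.0219, 0.025, 0.0064], 'grip_width': 0.0856}
```

View pics/s0.png

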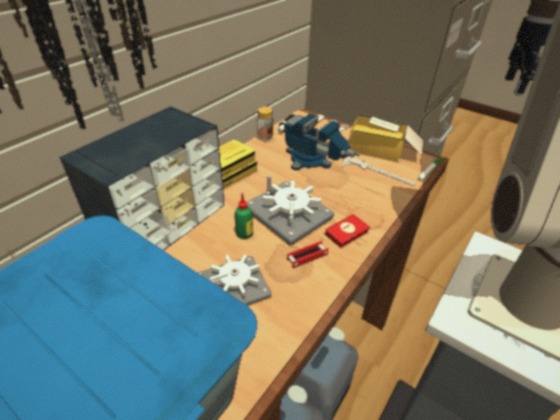

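View pics/d0.png

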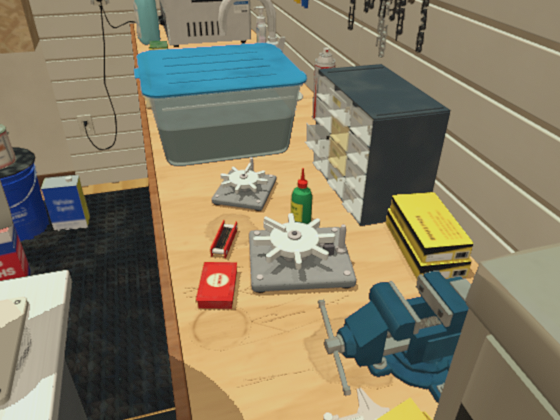

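Two counters: scene (292,205)/side (297,250), and scene (235,272)/side (245,185). The first one, with the bottle on its left and the tin and hex key set in front, fits. I'll confirm it in an enlarged crop.

```bash
python3 - <<'E'
from h import *
a=cv2.imread('pics/s0.png')[165:255,225:345];b=cv2.imread('pics/d0.png')[200:300,235:365]
cv2.imwrite('pics/c0.png',np.vstack([cv2.resize(a,(400,300),interpolation=2),cv2.resize(b,(400,300),interpolation=2)]))
A=load('s0');B=load('d0')
for n,c,u,v in(('big scene hub',A,293,198),('small scene',A,236,270)):print(n,onz(c,u,v,.07).round(3))
for n,c,u,v in(('big side hub',B,295,234),('small',B,244,178)):print(n,onz(c,u,v,.07).round(3))
for n,u,v in(('tin',348,230),('hex',307,254)):print(n,onz(A,u,v,.02).round(3))
for n,u,v in(('tin',217,284),('hex',224,239)):print(n,onz(B,u,v,.02).round(3))
E
```

```text
big scene hub [0.52  0.079 0.07 ]
small scene [0.482 0.323 0.07 ]
big side hub [0.53  0.061 0.07 ]
small [0.488 0.265 0.07 ]
tin [0.385 0.046 0.02 ]
hex [0.42  0.166 0.02 ]
tin [0.389 0.03  0.02 ]
hex [0.422 0.144 0.02 ]
```

View pics/c0.png

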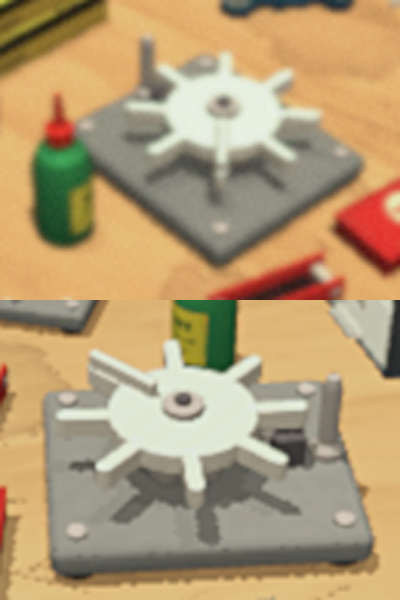

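The crop confirms it: the larger counter has its hub at scene (292,196) and side (294.5,234.7). The index post is at the far side. The raised bar is on the lug pointing to the left rear (robot's left) in the side view. The two views disagree by about 18 mm, so I need to check the calibration against the known sizes.

```bash
python3 - <<'E'
from h import *
A=load('s0');B=load('d0')
def tri(pa,pb):
    o1,d1=ray(A,*pa);o2,d2=ray(B,*pb);d1/=np.linalg.norm(d1);d2/=np.linalg.norm(d2)
    s=np.linalg.lstsq(np.c_[d1,-d2],o2-o1,rcond=None)[0];p=o1+s[0]*d1;q=o2+s[1]*d2
    return ((p+q)/2).round(3),np.linalg.norm(p-q).round(4)
sc=lambda x,y:(225+x*120/400-.35,165+y*90/300-.35)
sd=lambda x,y:(235+x*130/400-.35,200+(y-300)*100/300-.35)
print('hub',tri(sc(223,103),sd(183,404)),'post',tri(sc(148,40),sd(334,376)))
# plate corners (top rim): scene left?, front, right ; side
for n,f,c,l in(('scene',sc,A,[(80,140),(218,262),(362,160),(200,55)]),('side',sd,B,[(45,397),(55,560),(372,545),(330,382)])):
    P=[onz(c,*f(*p),.02) for p in l];print(n,[p.round(3).tolist() for p in P],[np.linalg.norm(P[i]-P[(i+1)%4]).round(3) for i in range(4)])
    
for n,c in(('scene',A),('side',B)):print(n,'tcp',proj(c,bot.get_obs()['eef_pos']).round(0), 'base',proj(c,[0,0,0]).round(0))
E
```

```text
hub (array([0.531, 0.068, 0.065]), np.float64(0.0013)) post (array([0.611, 0.053, 0.077]), np.float64(0.0029))
scene [[0.621, 0.121, 0.02], [0.468, 0.162, 0.02], [0.444, 0.014, 0.02], [0.612, -0.018, 0.02]] [np.float64(0.159), np.float64(0.15), np.float64(0.172), np.float64(0.14)]
side [[0.471, 0.153, 0.02], [0.443, 0.009, 0.02], [0.608, -0.024, 0.02], [0.643, 0.121, 0.02]] [np.float64(0.146), np.float64(0.168), np.float64(0.15), np.float64(0.175)]
scene tcp [512.  87.] base [529. 306.]
side tcp [ -6. 682.] base [-54. 360.]
```

Triangulated, the rays agree to 1–3 mm. The hub is at (0.531, 0.068, 0.065) and the post at (0.611, 0.053, 0.077). They are 81 mm apart (83 nominal), and the yaw is about -10.6°. The raised-bar lug is about 3 clicks before the post.

I'll move above the near side of the wheel and shut the jaws. From there I'll push to +y, in line with the wheel's clockwise turn on that side.

Emit:
play_rows --motion '[{"fingers":1,"translation":[-1,-1.3,-0.5],"roll":-2},{"fingers":1,"translation":[-3,-3.8,-0.5],"roll":-5},{"fingers":1,"translation":[-5.3,-6.6,-0.5],"roll":-9},{"fingers":1,"translation":[-7.6,-9.5,-0.5],"roll":-13},{"fingers":1,"translation":[-9.9,-12.4,-0.5],"roll":-17},{"fingers":1,"translation":[-12.2,-15.3,-0.5],"roll":-21},{"fingers":1,"translation":[-14.5,-18.2,-0.5],"roll":-25},{"fingers":1,"translation":[-16.8,-21,-0.5],"roll":-29},{"fingers":1,"translation":[-19.1,-23.9,-0.5],"roll":-33},{"fingers":1,"translation":[-21.4,-26.7,-0.5],"roll":-37},{"fingers":1,"translation":[-23.7,-29.6,-0.5],"roll":-41},{"fingers":1,"translation":[-26,-32.4,-0.5],"roll":-45},{"fingers":1,"translation":[-28.3,-35.3,-0.5],"roll":-49},{"fingers":1,"translation":[-30.6,-38.2,-0.5],"roll":-52},{"fingers":1,"translation":[-32.9,-41,-0.5],"roll":-54},{"fingers":1,"translation":[-34.5,-43,-0.5],"roll":-54},{"fingers":1,"translation":[-35.4,-44.2,-0.5],"roll":-54},{"fingers":1,"translation":[-35.4,-44.2,-0.5],"roll":-54},{"fingers":1,"translation":[-35.4,-44.2,-0.5],"roll":-54}]'

```text
clock: 1.73
eef_pos: [0.4615, 0.0589, 0.2498]
tool_rot: [0.996, -0.091, -0.001, 0.0]
ft_force: [-0.5, -0.5, -0.5]
grip_width: -0.0003
```

```bash
python3 - <<'E'
from h import *
w=shot('wrist','w1');o=bot.get_obs();print(o['clock'],o['eef_pos'],o['tool_rot'],o['grip_width'],o['ft_force'])
hub=[.531,.068,.07]
for n,p in(('hub',hub),('post',[.611,.053,.079]),('tip',o['eef_pos']+np.array([0,0,-.014])),('tcp',o['eef_pos'])):print(n,proj(w,p,True).round(0))
E
```

```text
1.7833 [0.4612597  0.05815241 0.24986029] [ 9.95812641e-01 -9.14143792e-02 -6.73096297e-04  3.76797228e-04] 5.477653005260399e-05 [-0.81215216 -0.42623619  0.08014503]
hub [343. 169.]
post [423. 173.]
tip [273. 266.]
tcp [273. 280.]
```

View pics/w1.png

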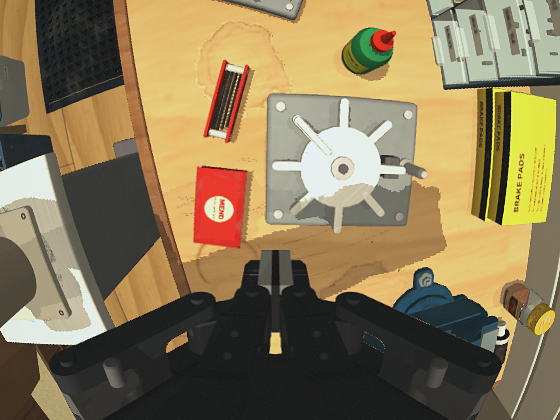

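The wrist view agrees with the estimate: hub at (343,168) against (343,169) predicted, post tip at (423,174) against (423,173). The bar lug points up-left at (310,128), so it is 3 clicks before the post. A lug tip points at the robot at (275,166). I'll descend to just above the lugs and check the fingertip height from the side.

Emit:
play_rows --motion '[{"fingers":1,"translation":[0,0,1.5],"roll":0},{"fingers":1,"translation":[0,0,4],"roll":0},{"fingers":1,"translation":[0,0,7],"roll":0},{"fingers":1,"translation":[0,0,10],"roll":0},{"fingers":1,"translation":[0,0,12.5],"roll":0},{"fingers":1,"translation":[0,0,14.2],"roll":0},{"fingers":1,"translation":[0,0,15],"roll":0},{"fingers":1,"translation":[0,0,15],"roll":0},{"fingers":1,"translation":[0,0,15],"roll":0}]'

```text
clock: 2.53
eef_pos: [0.4618, 0.0576, 0.1008]
tool_rot: [0.996, -0.092, 0.0, 0.0]
ft_force: [0.7, 0.5, 0.1]
grip_width: -0.0002
```

```bash
python3 - <<'E'
from h import *
d=shot('side','d1');w=shot('wrist','w2');o=bot.get_obs();t=o['eef_pos'];print(o['clock'],t,o['ft_force'])
ux=np.array([.983,-.184,0]);uy=np.array([.184,.983,0])
for c,f in((d,0),(w,1)):
  print([proj(c,t+sx*.0145*ux+sy*.011*uy-[0,0,.014],f).round(0).tolist() for sx in(-1,1) for sy in(-1,1)])
a=cv2.resize(d['pixels'][170:320,200:400,::-1],(800,600),interpolation=2);cv2.imwrite('pics/d1c.png',a)
E
```

```text
2.6333 [0.46294587 0.05811434 0.10176163] [ 0.62299434  0.24547237 -0.24909296]
[[248.0, 238.0], [247.0, 229.0], [266.0, 237.0], [265.0, 228.0]]
[[245.0, 284.0], [244.0, 244.0], [303.0, 284.0], [305.0, 244.0]]
```

View pics/d1c.png

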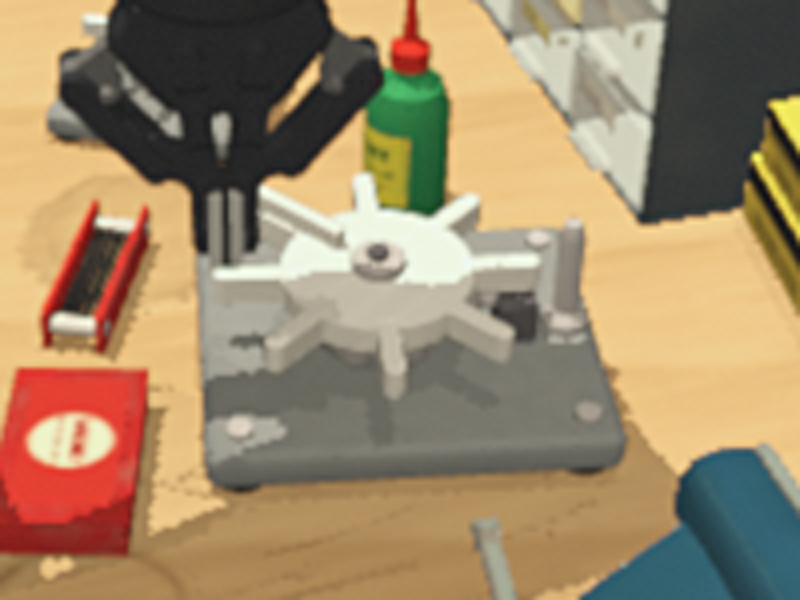

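View pics/w2.png

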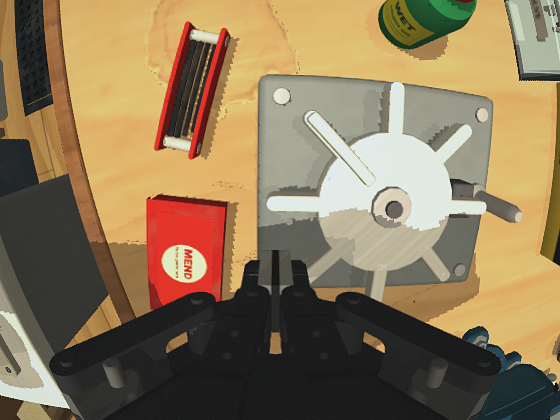

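The fingertip bottom shows at side row ~235.5, cols 249–265 (predicted 229–238, 247–266), so the tip height is as specified. The wrist view shows the fingers in front of the gap, with the lug to be pushed at (275,203). Lowering into the gap.

Emit:
play_rows --motion '[{"fingers":1,"translation":[0,0,0.8],"roll":0},{"fingers":1,"translation":[0,0,1.6],"roll":0},{"fingers":1,"translation":[0,0,2.4],"roll":0},{"fingers":1,"translation":[0,0,3.1],"roll":0},{"fingers":1,"translation":[0,0,3.6],"roll":0},{"fingers":1,"translation":[0,0,3.6],"roll":0},{"fingers":1,"translation":[0,0,3.6],"roll":0}]'

```text
clock: 3.22
eef_pos: [0.4614, 0.0584, 0.0637]
tool_rot: [0.996, -0.092, -0.001, 0.0]
ft_force: [0.4, -0.3, -0.5]
grip_width: -0.0003
```

No contact force. Pushing the first click slowly.

Emit:
play_rows --motion '[{"fingers":1,"translation":[0,-0.4,0],"roll":0},{"fingers":1,"translation":[0,-0.8,0],"roll":0},{"fingers":1,"translation":[0,-1.1,0],"roll":0},{"fingers":1,"translation":[0,-1.4,0],"roll":0},{"fingers":1,"translation":[0,-1.7,0],"roll":0},{"fingers":1,"translation":[0,-2.0,0],"roll":0},{"fingers":1,"translation":[0,-2.3,0],"roll":0},{"fingers":1,"translation":[0,-2.6,0],"roll":0},{"fingers":1,"translation":[0,-2.9,0],"roll":0},{"fingers":1,"translation":[0,-3.2,0],"roll":0},{"fingers":1,"translation":[0,-3.5,0],"roll":0},{"fingers":1,"translation":[0,-3.8,0],"roll":0},{"fingers":1,"translation":[0,-4.1,0],"roll":0},{"fingers":1,"translation":[0,-4.4,0],"roll":0},{"fingers":1,"translation":[0,-4.4,0],"roll":0},{"fingers":1,"translation":[0,-4.4,0],"roll":0},{"fingers":1,"translation":[0,-4.4,0],"roll":0},{"fingers":1,"translation":[0,-4.4,0],"roll":0}]'

```text
clock: 4.72
eef_pos: [0.4698, 0.1016, 0.0643]
tool_rot: [0.996, -0.092, -0.0, -0.0]
ft_force: [-0.4, -0.3, 0.1]
grip_width: -0.0
```

```bash
python3 - <<'E'
from h import *
d=shot('side','d2');o=bot.get_obs();print(o['clock'],o['eef_pos'],o['ft_force'])
s=load('d1')
cr=lambda c:cv2.resize(c['pixels'][190:300,230:376,::-1],(400,300),interpolation=2)
cv2.imwrite('pics/d2c.png',np.vstack([cr(s),cr(d)]))
E
```

```text
4.7667 [0.46981375 0.10154737 0.06431846] [-0.77281166  0.68166977  0.39138933]
```

View pics/d2c.png

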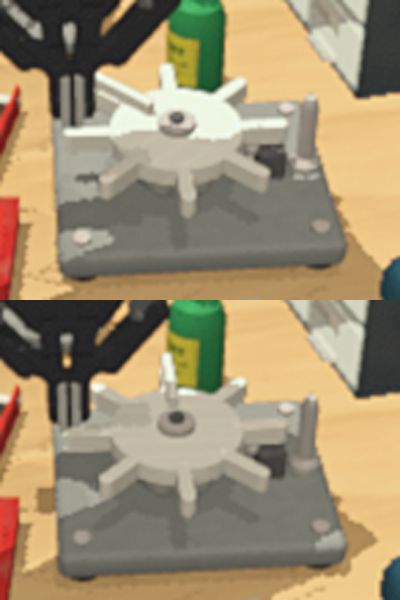

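The first click took: the bar lug now points straight away from the camera (crop (168,375)), 2 clicks before the post. The case is unmoved. Lift, go back and lower for the second.

Emit:
play_rows --motion '[{"fingers":1,"translation":[0,0,-1],"roll":0},{"fingers":1,"translation":[0,0,-2.4],"roll":0},{"fingers":1,"translation":[0,0,-3.6],"roll":0},{"fingers":1,"translation":[0,0,-3.6],"roll":0},{"fingers":1,"translation":[0,1.2,-3.6],"roll":0},{"fingers":1,"translation":[0,2.8,-3.6],"roll":0},{"fingers":1,"translation":[0,4.4,-3.6],"roll":0},{"fingers":1,"translation":[0,4.4,-3.6],"roll":0},{"fingers":1,"translation":[0,4.4,-3.6],"roll":0},{"fingers":1,"translation":[0,4.4,-2.8],"roll":0},{"fingers":1,"translation":[0,4.4,-2.0],"roll":0},{"fingers":1,"translation":[0,4.4,-1.2],"roll":0},{"fingers":1,"translation":[0,4.4,-0.5],"roll":0},{"fingers":1,"translation":[0,4.4,0],"roll":0},{"fingers":1,"translation":[0,4.4,0],"roll":0},{"fingers":1,"translation":[0,4.4,0],"roll":0}]'

```text
clock: 6.1
eef_pos: [0.4614, 0.0585, 0.0637]
tool_rot: [0.996, -0.091, -0.001, 0.0]
ft_force: [0.2, 0.1, 0.2]
grip_width: -0.0002
```

Emit:
play_rows --motion '[{"fingers":1,"translation":[0,-0.4,0],"roll":0},{"fingers":1,"translation":[0,-0.8,0],"roll":0},{"fingers":1,"translation":[0,-1.1,0],"roll":0},{"fingers":1,"translation":[0,-1.4,0],"roll":0},{"fingers":1,"translation":[0,-1.7,0],"roll":0},{"fingers":1,"translation":[0,-2.0,0],"roll":0},{"fingers":1,"translation":[0,-2.3,0],"roll":0},{"fingers":1,"translation":[0,-2.6,0],"roll":0},{"fingers":1,"translation":[0,-2.9,0],"roll":0},{"fingers":1,"translation":[0,-3.2,0],"roll":0},{"fingers":1,"translation":[0,-3.5,0],"roll":0},{"fingers":1,"translation":[0,-3.8,0],"roll":0},{"fingers":1,"translation":[0,-4.1,0],"roll":0},{"fingers":1,"translation":[0,-4.4,0],"roll":0},{"fingers":1,"translation":[0,-4.4,0],"roll":0},{"fingers":1,"translation":[0,-4.4,0],"roll":0},{"fingers":1,"translation":[0,-4.4,0],"roll":0},{"fingers":1,"translation":[0,-4.4,0],"roll":0}]'

```text
clock: 7.6
eef_pos: [0.4698, 0.1016, 0.0643]
tool_rot: [0.996, -0.092, -0.0, 0.0]
ft_force: [-0.4, 0.3, 0.1]
grip_width: -0.0001
```

```bash
python3 - <<'E'
from h import *
d=shot('side','d3');o=bot.get_obs();print(o['clock'],o['eef_pos'],o['ft_force'])
cr=lambda c:cv2.resize(c['pixels'][190:300,230:376,::-1],(400,300),interpolation=2)
cv2.imwrite('pics/d3c.png',cr(d))
E
```

```text
7.65 [0.46978049 0.10151941 0.06429266] [ 0.65410386 -0.87644388  0.22329671]
```

View pics/d3c.png

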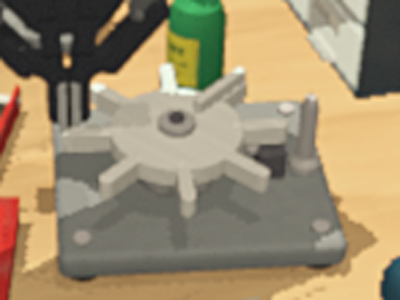

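The bar lug is now up-right at crop (225,85), 1 click before the post. The case is unmoved. Third and last click, then lift clear.

Emit:
play_rows --motion '[{"fingers":1,"translation":[0,0,-1],"roll":0},{"fingers":1,"translation":[0,0,-2.4],"roll":0},{"fingers":1,"translation":[0,0,-3.6],"roll":0},{"fingers":1,"translation":[0,0,-3.6],"roll":0},{"fingers":1,"translation":[0,1.2,-3.6],"roll":0},{"fingers":1,"translation":[0,2.8,-3.6],"roll":0},{"fingers":1,"translation":[0,4.4,-3.6],"roll":0},{"fingers":1,"translation":[0,4.4,-3.6],"roll":0},{"fingers":1,"translation":[0,4.4,-3.6],"roll":0},{"fingers":1,"translation":[0,4.4,-2.8],"roll":0},{"fingers":1,"translation":[0,4.4,-2.0],"roll":0},{"fingers":1,"translation":[0,4.4,-1.2],"roll":0},{"fingers":1,"translation":[0,4.4,-0.5],"roll":0},{"fingers":1,"translation":[0,4.4,0],"roll":0},{"fingers":1,"translation":[0,4.4,0],"roll":0},{"fingers":1,"translation":[0,4.4,0],"roll":0}]'

```text
clock: 8.98
eef_pos: [0.4614, 0.0585, 0.0637]
tool_rot: [0.996, -0.091, -0.001, 0.0]
ft_force: [0.0, 0.7, 0.2]
grip_width: -0.0
```

Emit:
play_rows --motion '[{"fingers":1,"translation":[0,-0.4,0],"roll":0},{"fingers":1,"translation":[0,-0.8,0],"roll":0},{"fingers":1,"translation":[0,-1.1,0],"roll":0},{"fingers":1,"translation":[0,-1.4,0],"roll":0},{"fingers":1,"translation":[0,-1.7,0],"roll":0},{"fingers":1,"translation":[0,-2.0,0],"roll":0},{"fingers":1,"translation":[0,-2.3,0],"roll":0},{"fingers":1,"translation":[0,-2.6,0],"roll":0},{"fingers":1,"translation":[0,-2.9,0],"roll":0},{"fingers":1,"translation":[0,-3.2,0],"roll":0},{"fingers":1,"translation":[0,-3.5,0],"roll":0},{"fingers":1,"translation":[0,-3.8,0],"roll":0},{"fingers":1,"translation":[0,-4.1,0],"roll":0},{"fingers":1,"translation":[0,-4.4,0],"roll":0},{"fingers":1,"translation":[0,-4.4,0],"roll":0},{"fingers":1,"translation":[0,-4.4,0],"roll":0},{"fingers":1,"translation":[0,-4.4,0],"roll":0},{"fingers":1,"translation":[0,-4.4,0],"roll":0}]'

```text
clock: 10.48
eef_pos: [0.4698, 0.1016, 0.0643]
tool_rot: [0.996, -0.092, -0.0, 0.0]
ft_force: [0.2, 0.1, 0.2]
grip_width: 0.0004
```

Emit:
play_rows --motion '[{"fingers":1,"translation":[0,0,-1],"roll":0},{"fingers":1,"translation":[0,0,-2.4],"roll":0},{"fingers":1,"translation":[0,0,-3.8],"roll":0},{"fingers":1,"translation":[0,0,-6],"roll":0},{"fingers":1,"translation":[0,1.2,-9],"roll":0},{"fingers":1,"translation":[0,2.8,-12],"roll":0},{"fingers":1,"translation":[0,4.4,-15],"roll":0},{"fingers":1,"translation":[0,4.4,-17.5],"roll":0},{"fingers":1,"translation":[0,4.4,-18.6],"roll":0},{"fingers":1,"translation":[0,4.4,-18.6],"roll":0},{"fingers":1,"translation":[0,4.4,-18.6],"roll":0},{"fingers":1,"translation":[0,4.4,-18.6],"roll":0}]'

```text
clock: 11.48
eef_pos: [0.4611, 0.0583, 0.2491]
tool_rot: [0.996, -0.092, -0.001, 0.0]
ft_force: [-0.4, 0.1, -0.2]
grip_width: 0.0001
```

```bash
python3 - <<'E'
from h import *
d=shot('side','d4');w=shot('wrist','w4');o=bot.get_obs();print(o['clock'],o['eef_pos'],o['ft_force'])
s=load('d0');v=load('w1')
# shift of side-view patches since the start (template match, px)
for n,(x0,y0,x1,y1) in dict(tin=(195,258,240,310),hex=(205,216,242,260),bottle=(286,166,318,200),plate=(245,265,360,295),post=(335,222,350,252)).items():
    t=s['pixels'][y0:y1,x0:x1];r=cv2.matchTemplate(d['pixels'][y0-6:y1+6,x0-6:x1+6],t,cv2.TM_CCOEFF_NORMED);_,m,_,l=cv2.minMaxLoc(r);print(n,(l[0]-6,l[1]-6),round(m,3))
cr=lambda c:cv2.resize(c['pixels'][70:260,180:450,::-1],(426,300),interpolation=2)
cv2.imwrite('pics/w4c.png',np.vstack([cr(v),cr(w)]))
E
```

```text
11.5833 [0.46085186 0.05837803 0.24864395] [ 0.39339074 -0.19009256 -0.49313476]
tin (0, 0) 0.995
hex (0, 0) 1.0
bottle (0, 0) 1.0
plate (0, 0) 0.747
post (0, 0) 0.999
```

View pics/w4c.png

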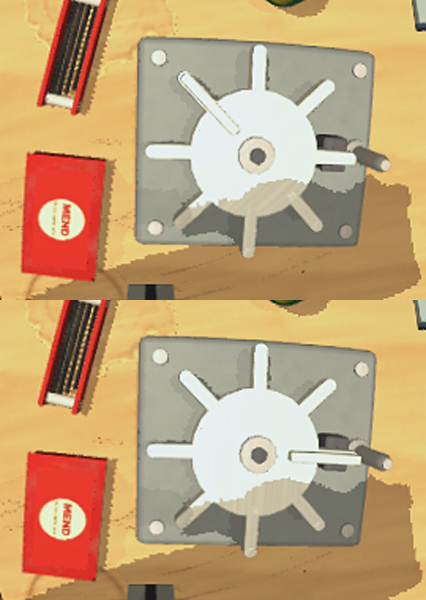

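The bar lug now points at the index post, at crop (325,457) with the post at (375,459). The wheel is in its click and the neighbours have not moved. Handing in.

```bash
python3 -c "
from workcell import bot
print(bot.job_done())"
```

```text
the job is handed in; nothing more can be done
None
```

The larger tally counter is zeroed: the lug with the raised bar rests in its click pointing at the index post. I pushed the near lug with the shut fingertips for three single clicks, and let the wheel settle after each one. The arm is lifted well clear, and I handed in at about 11.6 s.

- **Wheel:** the wrist view confirms the bar lug is at the post. The side view showed one click of turn after each of the first two pushes.
- **Neighbours and case:** in the side view the tin, hex key set, bottle and index post all show 0 px shift since the start. The case plate also shows 0 px, but its match score is weak (0.75), probably because of changed shadows. The post, which is fixed to the case, matched at 0.999.
- **Forces:** wrist readings taken between moves stayed below about 1 N.
- **A check that disagreed:** my first single-view position estimates differed by about 18 mm between the scene and side cameras. Triangulating from both views brought the rays within 1–3 mm of each other, and the wrist view then agreed to about 1 pixel.

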